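# Open the push-to-open medicine box

### The job

Open the larger of the two white-lidded boxes, ready for the inhaler to be put away: press down on the middle of its lid's front edge, the one nearest you, so that the catch lets go and the lid springs ajar, then swing the lid right back with the outside of your fingers until it rests open by itself. Nothing is to be gripped or lifted: leave the smaller box shut and all the other things where they stand, push gently, and finish with the hand clear.

Things in the scene. Friction and masses are not known exactly. Their poses are not given: they have to be found in the camera images.
- medbox: The larger box: grey plastic with a white lid, 170 mm wide (along its y). Depth (its x) 120 mm, walls 64 mm tall and 4 mm thick. Origin: centre of the underside. Its x axis points level from the front edge to the hinge at the back, y is along the hinge, z up. Fixed to the counter. Under its lid the catch's striker, a peg 16 mm long, hangs near the front corner on the -y side (14 mm from the front edge).
- medbox_pad (a point): Centre of the top of the low press strip (12 mm by 50 mm, 2 mm high, white like the lid) at the middle of the larger box's lid, 14 mm behind the lid's front edge; it moves and tilts with the lid. Shut, it is 81 mm above the counter. Its x and y axes are those of the box, z normal to the lid's top. Press here: 3 to 5 mm of downward travel, at about 3 to 5 N, releases the catch; the lid stops hard after 6 mm. When the finger is taken away a spring plunger lifts the lid ajar.
- medbox_hinge (a point): Middle of the larger box's hinge line, at the back edge of the lid's underside, 71 mm above the counter; the box's axes. The lid is a flat plate 120 mm from hinge to front edge, 170 mm wide, 8 mm thick, 0.14 kg, smooth (friction about 0.3). Sprung ajar, its front edge can be pushed from the front, back and upward round the hinge, with 1 to 3 N.
- medbox_lid (a joint): Angle of the larger box's lid, rad: 0 shut and caught, down to -0.055 pressed in, about 0.6 sprung ajar (front edge of the underside 68 mm above the hinge line), 1.9 fully open, leaning back on its stop. The hinge is nearly free: past upright (1.57) the lid falls back by itself and stays; short of upright it falls back to ajar.
- smallbox: The smaller box, not to be opened: the same build, materials and catch, but 100 mm wide. Depth (its x) 120 mm, walls 64 mm tall and 4 mm thick. Origin: centre of the underside. Its x axis points level from the front edge to the hinge at the back, y is along the hinge, z up. Fixed to the counter.
- smallbox_lid (a joint): Angle of the smaller box's lid, rad; 0 shut, same meaning as the larger one's.
- jar: Round glass jar with a bamboo lid, 72 mm across, 86 mm tall, loose, between the two boxes. Origin: centre of the underside.
- cup: Orange plastic measuring cup with a flat tab handle along its y, 60 mm across the rim, 50 mm tall, loose, nearest the robot. Origin: centre of the underside.
- crusher: Stainless pill crusher, a cylinder 56 mm across, 90 mm tall, loose, behind the boxes. Origin: centre of the underside.
- tumbler: Clear plastic tumbler, 68 mm across the rim, 90 mm tall, loose, behind the boxes. Origin: centre of the underside.
- inhaler: Yellow inhaler, about 30 by 28 by 90 mm, standing loose in a slot of the white rack (60 mm tall) at the far edge. Origin: centre of the underside.
Things that resemble listed ones, but are neither listed nor needed, are in the scene too. Of the things shaped like the inhaler, the yellow one is meant. Leave any green look-alike of the crusher alone.

How it is judged (in metres and radians):
On the way, in this order (a step that is already met when the one before it is completed fails the run):
1. the larger box's lid is pressed in at the catch (value of joint medbox_lid below -0.015 rad), for 0.02 s.
2. it has sprung ajar (value of joint medbox_lid between 0.4 and 0.9 rad), for 0.1 s.
At the end, for the whole second after the job is handed in: The larger box's lid rests back past 1.7 rad (about 97 degrees) by itself, at rest; the smaller box is still shut (within 0.03 rad); the jar, cup, crusher, tumbler and inhaler stand upright within 20 mm of where they began (value of joint medbox_lid between 1.7 and 2 rad and velocity of joint medbox_lid between -0.1 and 0.1 rad/s and value of joint smallbox_lid between -0.03 and 0.03 rad and distance of each of jar, cup, crusher, tumbler, inhaler from where it was at the start of the episode below 0.02 m and angle between each of jar, cup, crusher, tumbler, inhaler's own z axis and vertical below 0.2 rad); the robot touches nothing.
It fails at once if the smaller box's lid is opened (value of joint smallbox_lid above 0.1 rad).
It fails at once if the sprung lid is gripped hard or forced (more than 30 N between the fingers and the box or its lid) (value of joint medbox_lid above 0.2 rad and contact force between the fingers and medbox above 30 N).
It fails at once if one of the other things is lifted, moved or tipped (distance of any of jar, cup, crusher, tumbler, inhaler from where it was at the start of the episode above 0.03 m or angle between any of jar, cup, crusher, tumbler, inhaler's own z axis and vertical above 0.5 rad).
It also fails if it takes over 42 s, if anything falls off the work surface, if the arm or the gripper's body presses on something with over 40 N, if the wrist force passes 120 N, or if a joint passes its speed limit or range.

### The arm

A 6-joint arm with a two-finger parallel gripper is mounted at the origin on the work surface. World frame = base frame: x ahead of the robot, y to its left, z up, the work surface at z = 0. Lengths are in mm, angles in rad, forces in N, time in s.
With the tool pointing down it reaches from about 250 to 725 mm from the base axis. Payload 9.7 kg.
Tool frame: the origin (TCP) lies midway between the tips of the shut fingers; the grasp point (between the pads) lies 19 mm behind it (arm.grasp_offset is the distance from the TCP to the grasp point, in mm); y points along the fingers, x is the direction in which the jaws open and shut, and the axes are right-handed (so a half turn about y gives the same grasp; the last joint's range is limited). The gripper opens to 85 mm and grips with 20 to 120 N. Pads are 22 mm wide; open, the fingers measure 114 mm over their backs; the gripper's body (76 mm by 85 mm) begins 54 mm behind the grasp point. The pads swing forward as they close: fully open they stand 13 mm farther back than shut.
Start: joints at [-1.232, 0.087, 0.176, 1.66, 0, 1.571], TCP at [182.793, -518.733, 231.284] pointing down, gripper open.
Joint ranges: [-3.13, 3.13], [-0.85, 1.81], [-1.15, 1.24], [-2.2, 2.28], [-1.44, 1.52], [-3.14, 3.14]. Speed limits (rad/s): [2.22, 2.22, 2.57, 3.14, 3.14, 3.14].

### API

Orientations are given as a rotation vector (axis times angle).
In Python, from workcell import arm gives the robot as it stands.
- The arm moves only by the shell command python3 -m crank 'ROWS' [FORCE]. ROWS is JSON, one flat list of numbers, 7 for each row, row after row: the shift along the tool's x, y, z in cm, then the turn, a rotation vector about the tool's x, y, z in rad, then the closure, from 0 (fully open) to 1 (shut). In form: [tx, ty, tz, rx, ry, rz, grip, tx, ty, tz, rx, ry, rz, grip, ...]. A call has 1 to 20 rows; each row is the pose to reach, as a shift and turn from the pose commanded when the call began, along the tool's axes at that moment; what a row does not reach only later rows make up. A row lasts 1/8 s, in which the tool goes at most 62.5 mm and 10.7 degrees, less where a joint would pass 70% of its speed; a pose out of reach is approached as far as the arm can. A call with a gripper value outside its range is refused whole. The fingers move at their own pace and stop on an object; FORCE is the grip in N (left out, the last holds). Time passes only in rows, so rows that repeat a pose let the fingers close. It gives the time, the measured TCP pose, the force and the opening at its end, in the units of the state.
- arm.sense(): the state, without advancing time (a new reading comes with each control period).
- arm.read_camera(name): name is "scene" or "top"; returns the picture (420x560x3 uint8, red, green, blue); there is no depth.
- arm.calibration(name): a dict with "mtx" (3x3 intrinsics, pixels), "pose" (4x4, takes a point from camera to world coordinates). Camera axes: x right, y down, z forward; pixel columns grow to the right and rows downward; lengths in mm; the calibration is good to about 2 mm. A picture is of the moment at which its call begins. calibration takes no time and is no camera call.
- arm.sign_off(): hands the job in, once; it reports no verdict.
Trained networks look in the newest picture that a camera, given by its name, has taken for a name from the list of things; names that differ only in an ending like _2 or _b are one class to them, and where a whole thing is asked for, a point or a joint stands for the part that bears it (a point fixed in the world has none). Each returns a list of dicts, best first, with "p" (0 to 1); they miss things now and then, are a little off and sometimes report something else, mostly with a low value. They report only what shows in the picture. A call takes as long as a camera call. They do not tell look-alikes from the thing itself.
- arm.find_in(camera, thing): "rect" ([left, top, right, bottom] in pixels, round what is visible of it).
- arm.regions_of(camera, thing): "region" (420x560 bool, what is visible of it) and "rect" ([left, top, right, bottom] in pixels, round what is visible of it).
The state is a dict: "time": time; "q": joint angles; "qvel": joint speeds; "joint_efforts": joint torques, N m; "eef_pos": TCP position; "tcp_rot": TCP orientation; "ft_force": force on the tool from outside, world axes, zero at the start; "moment": the same for the moment, N m; "grip_width": opening from 0.0 (shut) to 1.0 (fully open).
Only numpy, scipy, OpenCV 4.12 (cv2) and the standard library are available. Lean on these libraries where they do the work, as an engineer would, in place of code of your own. Each camera call takes 0.05 s, during which the arm holds its last target.

## Working session

There is one attempt and no reset: what is moved stays moved. The work goes in short steps, Python scripts to look and compute and a shell command to move; the robot and the scene stay as the last step left them, time stands still between calls to the robot, and variables do not carry over. Pictures are saved under pics/ and viewed, and the job is handed in when it is done.

```bash
ls; mkdir -p pics; python3 - <<'E'
from workcell import arm
import cv2
for n in ("scene","top"):
    im=arm.read_camera(n); cv2.imwrite(f"pics/{n}0.png",im[:,:,::-1])
    c=arm.calibration(n); print(n,c["mtx"],c["pose"])
    for t in("medbox","smallbox"):
        print(t,[(d["p"],d["rect"]) for d in arm.find_in(n,t)])
print(arm.sense())
E
```

```text
pics
scene [[389.81584491   0.         287.50940229]
 [  0.         389.81584491 212.72025631]
 [  0.           0.           1.        ]] [[ 1.11314323e-01  7.13599072e-01 -6.91654167e-01  1.18959941e+03]
 [ 9.93712553e-01 -7.15066193e-02  8.61519900e-02 -1.08635156e+02]
 [ 1.20201288e-02 -6.96895378e-01 -7.17072066e-01  6.86202029e+02]
 [ 0.00000000e+00  0.00000000e+00  0.00000000e+00  1.00000000e+00]]
medbox [(0.76, [146.9, 178.0, 237.8, 243.8]), (0.69, [324.9, 269.9, 346.3, 302.3])]
smallbox [(0.91, [358.7, 181.1, 418.3, 241.7])]
top [[383.61684201   0.         284.9423101 ]
 [  0.         383.61684201 211.07104659]
 [  0.           0.           1.        ]] [[ 5.96178351e-03 -9.99676391e-01  2.47299467e-02  5.66288891e+02]
 [-9.99652952e-01 -6.59258949e-03 -2.55051739e-02  1.11878288e+00]
 [ 2.56599546e-02 -2.45693079e-02 -9.99368759e-01  1.01886915e+03]
 [ 0.00000000e+00  0.00000000e+00  0.00000000e+00  1.00000000e+00]]
medbox [(0.92, [330.9, 203.5, 413.1, 265.9]), (0.69, [254.9, 213.8, 286.4, 240.5])]
smallbox [(0.67, [173.2, 190.5, 220.4, 243.5]), (0.67, [253.3, 123.1, 264.1, 151.5]), (0.65, [171.3, 190.0, 215.7, 241.8]), (0.19, [334.9, 205.5, 413.0, 268.5])]
{'time': 0.3, 'q': array([-1.23197703e+00,  8.71184967e-02,  1.75676714e-01,  1.65981607e+00,
        2.79086698e-06,  1.57082334e+00]), 'qvel': array([-0.00033485, -0.00192854,  0.00149536,  0.00084312, -0.00167017,
       -0.00068003]), 'joint_efforts': array([-8.86785601e-04, -5.19562376e+01,  4.64318883e+01,  6.54650168e-03,
       -6.53464986e-05,  1.91732488e-05]), 'eef_pos': array([ 182.78246661, -518.66334597,  231.04935921]), 'tcp_rot': array([-1.35036646,  0.95637949, -0.95575881]), 'ft_force': array([-0.6702672 , -0.0948687 , -0.26660936]), 'moment': array([-0.02228907,  0.01047134, -0.035516  ]), 'grip_width': 1.0015787674459196}
```

View pictures.

View pics/scene0.png

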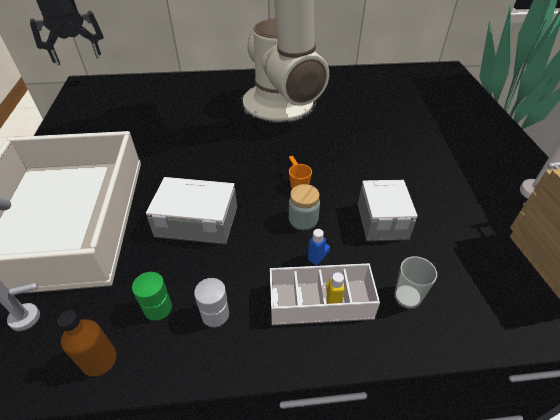

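View pics/top0.png

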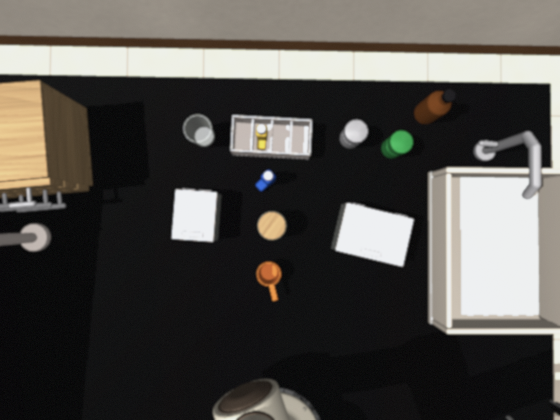

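The two white-lidded boxes in the top picture are at about (374,234), which is wider, and (196,215). The wider one on the right is the medbox. I'll confirm it in a crop and measure the lid corners.

```bash
cat > h.py <<'E'
import numpy as np, cv2
from workcell import arm
def ray(n,u,v,z):
    c=arm.calibration(n);K=c["mtx"];P=c["pose"]
    d=P[:3,:3]@np.linalg.solve(K,[u,v,1]);o=P[:3,3]
    return o+d*(z-o[2])/d[2]
def proj(n,p):
    c=arm.calibration(n);q=np.linalg.inv(c["pose"])@np.r_[p,1];w=c["mtx"]@q[:3];return w[:2]/w[2]
E
python3 - <<'E'
from h import *
im=cv2.imread("pics/top0.png")
c=cv2.resize(im[190:280,315:430],None,fx=6,fy=6,interpolation=cv2.INTER_CUBIC);cv2.imwrite("pics/crop0.png",c)
for (x0,x1,y0,y1) in((325,420,195,275),(165,228,180,250)):
    g=im[y0:y1,x0:x1].min(2); m=(g>150).astype(np.uint8)
    k=max(cv2.findContours(m,0,1)[0],key=cv2.contourArea)
    r=cv2.minAreaRect(k);b=cv2.boxPoints(r)+[x0,y0]
    w=np.array([ray("top",*p,79) for p in b]);print(b.round(1),w.round(1),np.linalg.norm(np.diff(w,axis=0),axis=1),w.mean(0))
E
```

```text
[[334.4 250. ]
 [346.  201.4]
 [414.1 217.7]
 [402.4 266.3]] [[ 494.9 -144.7   79. ]
 [ 614.4 -173.2   79. ]
 [ 575.2 -342.3   79. ]
 [ 455.4 -313.1   79. ]] [122.81901013 173.59133532 123.25802566] [ 534.95042644 -243.34622708   79.        ]
[[171.1 238.3]
 [174.9 187.8]
 [216.6 191. ]
 [212.7 241.5]] [[521.5 253.4  79. ]
 [644.4 245.7  79. ]
 [637.4 144.4  79. ]
 [514.2 152.6  79. ]] [123.11617293 101.46740933 123.43051889] [579.39146838 199.03364578  79.        ]
```

View pics/crop0.png

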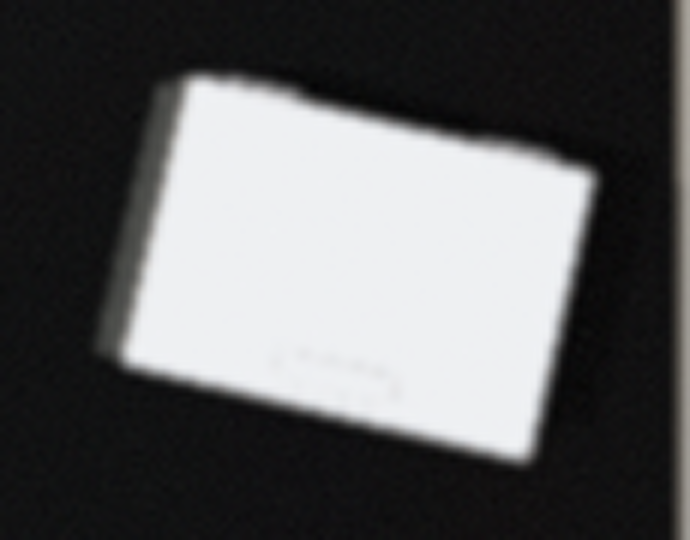

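```bash
cat >> h.py <<'E'
from scipy.spatial.transform import Rotation as R
yaw=-0.232
bx=np.array([np.cos(yaw),np.sin(yaw),0]);by=np.array([-np.sin(yaw),np.cos(yaw),0])
fm=np.array([475.1,-228.9,0])+0.7*bx      # front edge mid
hinge=fm+120*bx+[0,0,71]; pad=fm+14*bx+[0,0,81]
def Rt(sx): # jaw axis along sx, tool y down
    y=np.array([0,0,-1.]);return R.from_matrix(np.c_[sx,y,np.cross(sx,y)])
def rows(pts,Rg,s=None):
    s=s or arm.sense();R0=R.from_rotvec(s["tcp_rot"])
    for p in pts: print((R0.inv().apply(np.asarray(p)-s["eef_pos"])/10).round(2),(R0.inv()*Rg).as_rotvec().round(4))
E
python3 - <<'E'
from h import *
s=arm.sense();print(R.from_rotvec(s["tcp_rot"]).as_matrix().round(3))
print("pad",pad,"hinge",hinge)
# check in scene camera
im=cv2.imread("pics/scene0.png")
for q in [pad,hinge+[0,0,8],fm+[0,0,79]+85*by,fm+[0,0,79]-85*by,fm+120*bx+85*by+[0,0,79],fm+120*bx-85*by+[0,0,79]]:
    u=proj("scene",q);print(u.round(1));cv2.drawMarker(im,tuple(int(v) for v in u.round()),(0,0,255),0,5,1)
cv2.imwrite("pics/chk.png",cv2.resize(im[160:260,130:260],None,fx=5,fy=5))
for sx in(bx,-bx,by,-by):
    print(sx);rows([pad+[0,0,60]],Rt(sx))
E
```

```text
[[ 0.332 -0.     0.943]
 [-0.943  0.     0.332]
 [-0.    -1.     0.   ]]
pad [ 489.40616485 -232.27988867   81.        ] hinge [ 592.5662651  -256.65187497   71.        ]
[198.1 183.1]
[184.5 216.3]
[235.4 183. ]
[165.  176.6]
[223.4 220.1]
[146.2 212.6]
[ 0.97320849 -0.2299244   0.        ]
[-16.82   9.01  38.44] [-2.e-04 -1.e+00 -4.e-04]
[-0.97320849  0.2299244  -0.        ]
[-16.82   9.01  38.44] [ 5.0000e-04  2.1416e+00 -3.0000e-04]
[0.2299244  0.97320849 0.        ]
[-16.82   9.01  38.44] [-6.0000e-04 -2.5708e+00 -2.0000e-04]
[-0.2299244  -0.97320849 -0.        ]
[-16.82   9.01  38.44] [ 1.000e-04  5.708e-01 -4.000e-04]
```

View pics/chk.png

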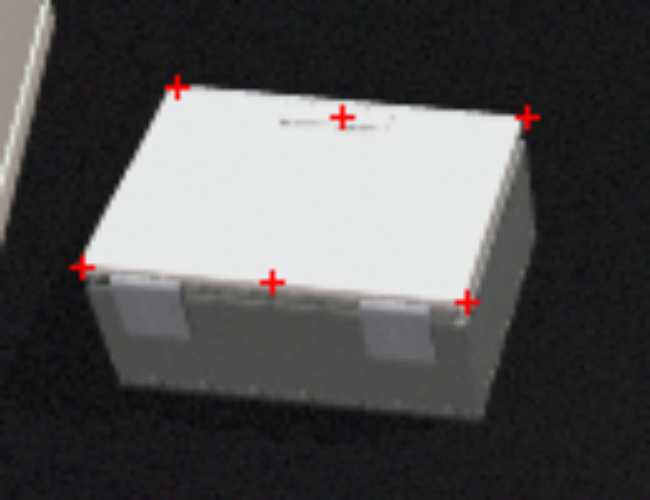

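The projected corners land on the lid in both cameras. I'll move above the pad with the fingers shut.

```bash
python3 -m crank '[-2.5,0,5.5,0,0.14,0,1,-5.5,0,11.5,0,0.29,0,1,-8,0,17.5,0,0.43,0,1,-10.5,1,23.5,0,0.5708,0,1,-13,2,29.5,0,0.5708,0,1,-15.5,4,35.5,0,0.5708,0,1,-16.8,6,38.4,0,0.5708,0,1,-16.8,8,38.4,0,0.5708,0,1,-16.8,9,38.4,0,0.5708,0,1,-16.8,9,38.4,0,0.5708,0,1,-16.8,9,38.4,0,0.5708,0,1]' 20
python3 - <<'E'
from h import *
s=arm.sense();print(s["eef_pos"],s["grip_width"],s["q"],s["ft_force"],R.from_rotvec(s["tcp_rot"]).as_matrix().round(3))
cv2.imwrite("pics/s1.png",arm.read_camera("scene")[100:300,60:340,::-1])
rows([pad,pad-[0,0,4]],Rt(-by))
E
```

```text
time: 1.68
eef_pos: [489.1, -233.4, 142.4]
tcp_rot: [-1.089, 1.378, -1.38]
ft_force: [-0.2, 0.0, 0.0]
grip_width: 0.001
[ 489.09748045 -233.37293035  142.35852147] 0.0007746360598099067 [-4.45177159e-01  5.07773783e-02 -3.38864444e-02  1.48472332e+00
 -4.57021524e-05  2.92952177e+00] [-0.22266909  0.02112513  0.00297525] [[-0.231  0.001  0.973]
 [-0.973 -0.001 -0.231]
 [ 0.    -1.     0.001]]
[-0.11  6.14 -0.01] [-0.0016 -0.0011  0.0003]
[-0.11  6.54 -0.01] [-0.0016 -0.0011  0.0003]
```

View pics/s1.png

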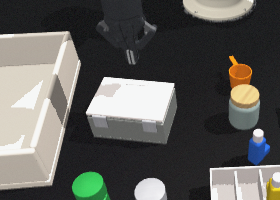

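The fingers are shut at crop pixel (132,62), above the front edge of the big box. I'll descend slowly, staying within 6 mm of travel.

```bash
python3 -m crank '[-0.1,3,0,0,0,0,1,-0.1,5,0,0,0,0,1,-0.1,5.7,0,0,0,0,1,-0.1,5.9,0,0,0,0,1,-0.1,6.0,0,0,0,0,1,-0.1,6.1,0,0,0,0,1,-0.1,6.1,0,0,0,0,1]'
```

```text
time: 2.6
eef_pos: [489.7, -231.9, 80.9]
tcp_rot: [-1.09, 1.377, -1.379]
ft_force: [-0.6, -0.3, 1.5]
grip_width: -0.002
```

```bash
python3 -m crank '[0,0.1,0,0,0,0,1,0,0.2,0,0,0,0,1,0,0.2,0,0,0,0,1]'
```

```text
time: 2.98
eef_pos: [489.5, -231.8, 78.4]
tcp_rot: [-1.09, 1.378, -1.378]
ft_force: [0.2, -1.2, 2.1]
grip_width: -0.001
```

```bash
python3 -m crank '[0,0.1,0,0,0,0,1,0,0.18,0,0,0,0,1,0,0.18,0,0,0,0,1]'
```

```text
time: 3.35
eef_pos: [489.4, -231.8, 76.4]
tcp_rot: [-1.09, 1.378, -1.378]
ft_force: [-0.1, -2.0, 2.9]
grip_width: -0.004
```

```bash
python3 -m crank '[0,0.06,0,0,0,0,1,0,0.06,0,0,0,0,1]'
```

```text
time: 3.6
eef_pos: [489.4, -231.7, 75.8]
tcp_rot: [-1.09, 1.378, -1.378]
ft_force: [0.5, -2.8, 3.9]
grip_width: -0.004
```

Pressed about 5 mm at about 4 N. Next I'll withdraw up and toward the robot.

```bash
python3 -m crank '[0,-3,0,0,0,0,1,0,-8,-0.5,0,0,0,1,0,-11,-4,0,0,0,1,0,-11,-8,0,0,0,1,0,-11,-10,0,0,0,1,0,-11,-10,0,0,0,1]'
python3 - <<'E'
from h import *
a=arm.read_camera("scene")[100:300,60:340,::-1];b=arm.read_camera("top")[170:310,290:460,::-1]
cv2.imwrite("pics/s2.png",cv2.resize(a,None,fx=2.5,fy=2.5));cv2.imwrite("pics/t2.png",cv2.resize(b,None,fx=3,fy=3))
f=hinge+120*(-np.cos(.6)*bx+np.sin(.6)*np.array([0,0,1]))
print(f); 
for sg in(85,-85):
  q=f+sg*by; print(proj("top",q)-[290,170],proj("scene",q)-[60,100])
s=arm.sense();print(s["eef_pos"],s["ft_force"])
E
```

```text
time: 4.35
eef_pos: [391.2, -208.3, 185.9]
tcp_rot: [-1.09, 1.378, -1.378]
ft_force: [-1.0, -1.3, 0.6]
grip_width: 0.002
[ 496.1794295  -233.88009953  138.75709681]
[51.18453347 72.89185311] [171.04322905  68.80238458]
[122.53106029  90.17646364] [96.06656116 62.23385951]
[ 392.38041849 -208.65977751  185.59671094] [-0.2375869  -1.07112417  0.77498251]
```

View pics/s2.png

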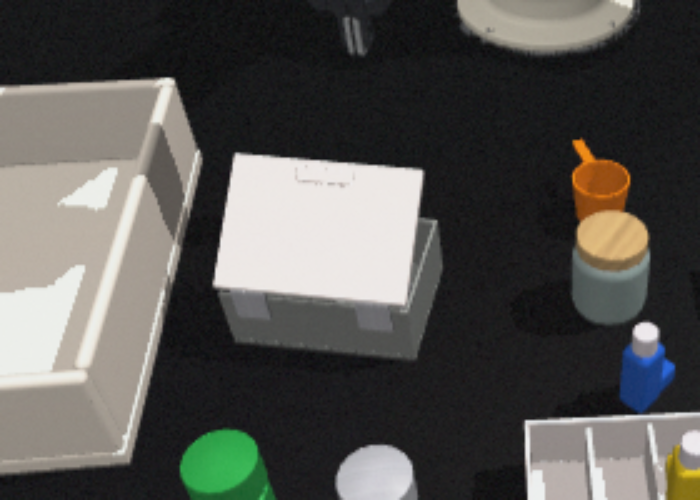

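View pics/t2.png

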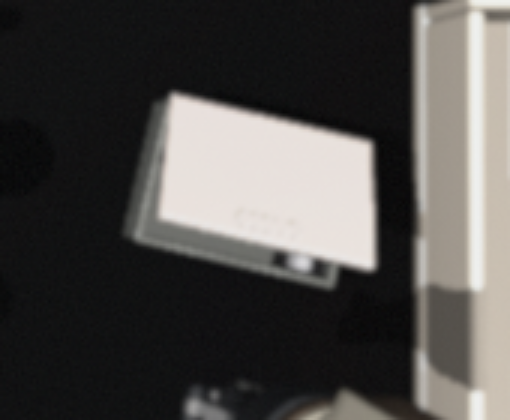

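The lid is ajar at about 0.6 rad: the top-crop front corner at (158,218) sits near the predicted (153,219). I'll lower the fingers in front of the lid, then approach.

```bash
python3 -m crank '[0,3,0,0,0,0,1,0,6.3,0,0,0,0,1,0,6.3,3,0,0,0,1,0,6.3,6,0,0,0,1,0,6.3,8,0,0,0,1,0,6.3,8.5,0,0,0,1,0,6.3,8.5,0,0,0,1]'
python3 - <<'E'
from h import *
s=arm.sense();p=s["eef_pos"];print("along",(p-fm)@bx,"lat",(p-fm)@by,p[2],s["ft_force"])
cv2.imwrite("pics/s3.png",cv2.resize(arm.read_camera("scene")[100:260,100:340,::-1],None,fx=3,fy=3))
E
```

```text
time: 5.32
eef_pos: [474.7, -228.1, 122.2]
tcp_rot: [-1.091, 1.379, -1.377]
ft_force: [1.2, -0.3, -0.1]
grip_width: -0.005
along -1.2661647558272426 lat 0.7291302098871599 122.21266098952829 [ 1.2379109  -0.25563642 -0.13142562]
```

View pics/s3.png

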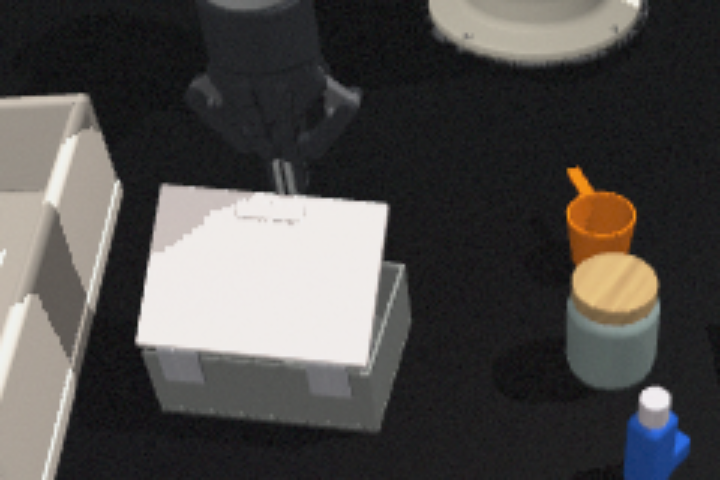

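The fingers stand in front of the middle of the lid edge (crop pixel (283,185)). I'll push the first part of the arc.

```bash
python3 -m crank '[0,0,0.6,0,0,0,1,0,0,1.1,0,0,0,1,0,-0.3,1.8,0,0,0,1,0,-0.8,2.5,0,0,0,1,0,-1.3,3.1,0,0,0,1,0,-1.8,3.8,0,0,0,1,0,-2.3,4.4,0,0,0,1,0,-2.8,5.0,0,0,0,1,0,-2.8,5.0,0,0,0,1]'
python3 - <<'E'
from h import *
s=arm.sense();p=s["eef_pos"];print("along",(p-fm)@bx,"lat",(p-fm)@by,p[2],s["ft_force"])
cv2.imwrite("pics/s4.png",cv2.resize(arm.read_camera("scene")[100:260,100:340,::-1],None,fx=3,fy=3))
E
```

```text
time: 6.5
eef_pos: [524.0, -239.9, 151.2]
tcp_rot: [-1.09, 1.377, -1.378]
ft_force: [-0.8, -0.1, 1.4]
grip_width: -0.002
along 49.456125626613876 lat 0.5727381323967369 151.1525492549081 [-0.77324265 -0.05989979  1.41154112]
```

View pics/s4.png

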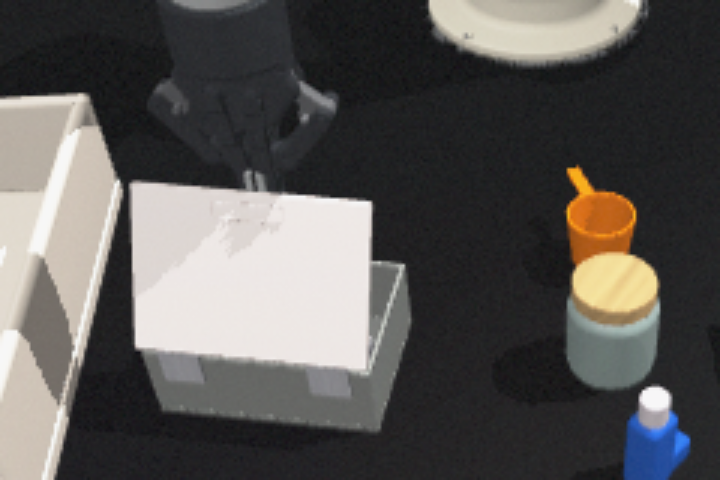

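The lid is rising with about 1.5 N on the tool. I'll continue through upright.

```bash
python3 -m crank '[0,-0.4,0.7,0,0,0,1,0,-0.8,1.4,0,0,0,1,0,-1.1,2.1,0,0,0,1,0,-1.4,2.8,0,0,0,1,0,-1.7,3.5,0,0,0,1,0,-1.9,4.2,0,0,0,1,0,-2,4.9,0,0,0,1,0,-2,5.6,0,0,0,1,0,-2,6.2,0,0,0,1,0,-2,6.8,0,0,0,1,0,-2,7.2,0,0,0,1,0,-2,7.2,0,0,0,1]'
python3 - <<'E'
from h import *
s=arm.sense();p=s["eef_pos"];print("along",(p-fm)@bx,"lat",(p-fm)@by,p[2],s["ft_force"])
cv2.imwrite("pics/s5.png",cv2.resize(arm.read_camera("scene")[100:260,100:340,::-1],None,fx=3,fy=3))
E
```

```text
time: 8.05
eef_pos: [593.7, -256.3, 170.7]
tcp_rot: [-1.09, 1.378, -1.378]
ft_force: [0.7, 0.0, -0.4]
grip_width: -0.0
along 121.02925325059728 lat 0.5534540682441387 170.7430407099647 [ 0.74874327  0.02247338 -0.36367149]
```

View pics/s5.png

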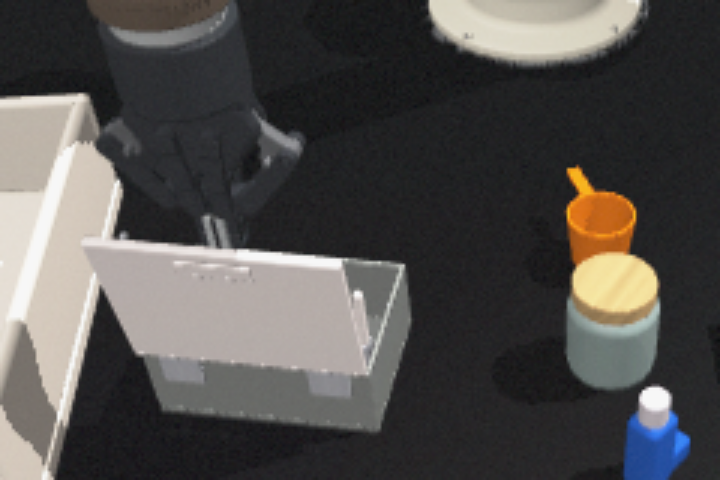

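The lid has fallen back past upright, so I'll back the hand away and check the angle.

```bash
python3 -m crank '[0,0,-2,0,0,0,1,0,-1,-6,0,0,0,1,0,-3,-11,0,0,0,1,0,-6,-16,0,0,0,1,0,-6,-20,0,0,0,1,0,-6,-20,0,0,0,1,0,-6,-20,0,0,0,1]'
python3 - <<'E'
from h import *
a=arm.read_camera("scene")[:,:,::-1].copy()
b=arm.read_camera("top")[:,:,::-1].copy()
for nm,n,im in(("s6","scene",a),("t6","top",b)):
    for th,c in((1.57,(255,0,0)),(1.7,(0,200,0)),(1.9,(0,0,255))):
        for sg in(85,-85):
            q=hinge+120*(-np.cos(th)*bx+np.sin(th)*np.array([0,0,1]))+8*(-np.sin(th)*-bx*1+np.cos(th)*np.array([0,0,1]))+sg*by
            u=proj(n,q).round().astype(int); cv2.circle(im,tuple(int(v) for v in u),1,c,-1)
cv2.imwrite("pics/s6.png",cv2.resize(a[130:340,100:450],None,fx=2.2,fy=2.2)); cv2.imwrite("pics/t6.png",cv2.resize(b[90:320,160:460],None,fx=2.5,fy=2.5))
s=arm.sense();print(s["eef_pos"],s["ft_force"],s["time"])
E
```

```text
time: 8.98
eef_pos: [399.1, -210.4, 231.0]
tcp_rot: [-1.09, 1.377, -1.379]
ft_force: [0.1, -0.1, 0.5]
grip_width: -0.004
[ 399.3818284  -210.41269415  230.52656799] [-0.04883966  0.57348296  0.25398571] 9.075
```

View pics/s6.png

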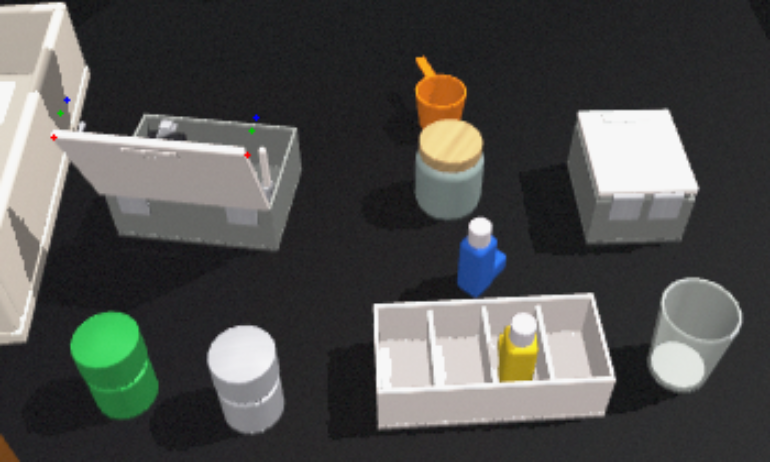

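View pics/t6.png

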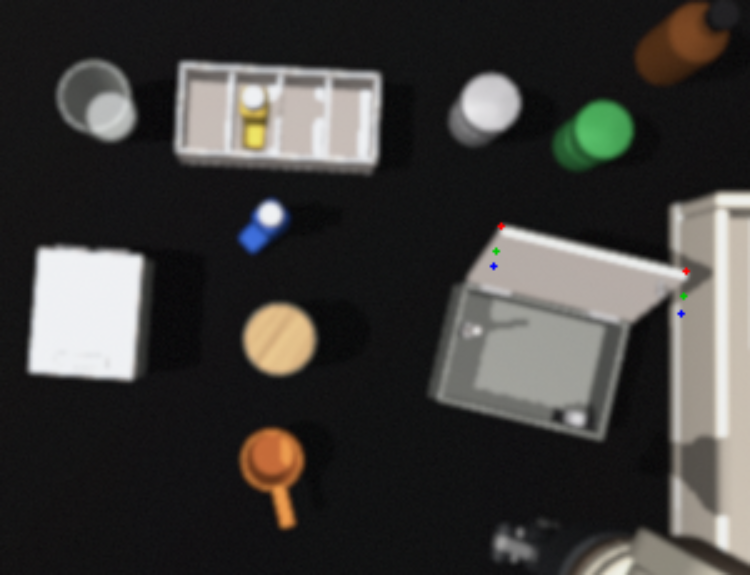

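The lid corners lie on the 1.9 rad markers in both views: (54,137) and (248,155) in the scene crop, (501,227) and (686,271) in the top crop. The small box is shut, everything else stands upright, and the hand is clear.

```bash
python3 -c "
from workcell import arm
print(arm.sign_off())"
```

```text
the job is handed in; nothing more can be done
None
```

The larger box is open and the job is handed in, at about 9 s of the 42 s allowed. No verdict came back.

- **Pressing the catch:** I pressed the pad down about 5 mm at about 4 N with the shut fingers. When I withdrew, the lid sprang ajar to about 0.6 rad.
- **Opening the lid:** I pushed the middle of its front edge back and up with the outside of the fingers. The tool force read under 2 N each time I checked between moves. The lid passed upright and fell back onto its stop.
- **Last checks:**
    - The lid's corners match 1.9 rad in both cameras.
    - The smaller box looks shut, and the jar, cup, crusher, tumbler and inhaler look upright and in place. I judged these by eye and did not measure their positions again.
    - The hand is about 20 cm clear of the lid, and the tool force is near zero.

None of my checks failed or disagreed.

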